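# Set up the work light at the ball vise

### The arm

A 6-joint arm with a two-finger parallel gripper is mounted at the origin on the work surface. World frame = base frame: x ahead of the robot, y to its left, z up, the work surface at z = 0. Lengths are in mm, angles in rad, forces in N, time in s.
With the tool pointing down it reaches from about 325 to 875 mm from the base axis. Payload 4.4 kg.
Tool frame: the origin (TCP) lies between the finger pads, 19 mm behind the fingertips; this is the grasp point; z points along the fingers, y is the line along which they close (so a half turn about z gives the same grasp; the last joint's range is limited). The gripper opens to 85 mm and grips with 20 to 120 N. Pads are 22 mm wide; open, the fingers measure 114 mm over their backs; the gripper's body (76 mm by 85 mm) begins 54 mm behind the grasp point. The pads swing forward as they close: fully open they stand 13 mm farther back than shut.
Start: joints at [-1.258, 0.207, 1.542, -0, 1.393, -0.15], TCP at [257.215, -514.265, 249.982] pointing down, gripper open.
Joint ranges: [-2.73, 2.73], [-0.86, 2.22], [0.23, 2.46], [-1.11, 4.25], [0.08, 2.63], [-2.82, 2.82]. Speed limits (rad/s): [2.79, 2.79, 3.14, 3.14, 3.14, 3.14].

### API

Orientations are given as a unit quaternion [w, x, y, z].
In Python, from plant import env gives the robot as it stands.
- The arm moves only by the tool carry_out, never from a script. Its arguments are lists of equal length, an entry for each row: "grip": the finger opening in cm, from 0 to 8.54; "dp": the shift along the tool's x, y, z in shares of 100 cm (1.0 is 100 cm), a list of three; "spin": the turn about the tool's z in a scale on which 1.0 is 90 degrees. In form: {"grip": [grip, ...], "dp": [[dx, dy, dz], ...], "spin": [spin, ...]}. A call has 1 to 12 rows; each row is the pose to reach, as a shift and turn from the pose commanded when the call began, along the tool's axes at that moment; what a row does not reach only later rows make up. A row lasts 1/8 s, in which the tool goes at most 62.5 mm and 10.7 degrees, less where a joint would pass 70% of its speed; a pose out of reach is approached as far as the arm can. Shift and turn numbers lie between -1 and 1, and a call with a number outside is refused. A call with a gripper value outside its range is refused whole. The fingers move at their own pace and stop on an object; "newtons" is the grip in N (left out, the last holds). Time passes only in rows, so rows that repeat a pose let the fingers close. It gives the time, the measured TCP pose, the force, the opening and the grip force at its end, in the units of the state.
- env.read_state(): the state, without advancing time (a new reading comes with each control period).
- env.capture(name): name is "side" or "top" or "wrist"; returns a dict with "image" (420x560x3 uint8, blue, green, red), "intrinsics" (3x3 intrinsics, pixels), "extrinsics" (4x4, takes a point from camera to world coordinates); the wrist camera has in their place "mount" (4x4, takes a point from camera to tool coordinates, whose origin is the TCP and whose axes are the flange's). Camera axes: x right, y down, z forward; pixel columns grow to the right and rows downward; lengths in mm; the calibration is good to about 2 mm. A picture is of the moment at which its call begins: read the wrist's pose just before it. There is no depth.
- env.sign_off(): hands the job in; it is judged then, once.
Trained networks look in the newest picture that a camera, given by its name, has taken for a name from the list of things; names that differ only in an ending like _2 or _b are one class to them, and where a whole thing is asked for, a point or a joint stands for the part that bears it (a point fixed in the world has none). Each returns a list of dicts, best first, with "score" (0 to 1); they miss things now and then, are a little off and sometimes report something else, mostly with a low value. They report only what shows in the picture. A call takes as long as a camera call. They do not tell look-alikes from the thing itself.
- env.regions_of(camera, target): "pixels" (420x560 bool, what is visible of it) and "position" ([column, row] in pixels, amid what is visible of it).
The state is a dict: "clock": time; "joints": joint angles; "joint_velocities": joint speeds; "joint_torque": joint torques, N m; "tcp_pos": TCP position; "ee_rot": TCP orientation; "wrist_force": force on the tool from outside, world axes, zero at the start; "ft_torque": the same for the moment, N m; "finger_gap": finger opening in mm; "grip_force": force on a finger pad.
Only numpy, scipy, OpenCV 4.12 (cv2) and the standard library are available. Lean on these libraries where they do the work, as an engineer would, in place of code of your own. Each camera call takes 0.05 s, during which the arm holds its last target. There are 200 camera calls.

### The job

Light the ring in the ball vise for the setter: while the work light still stands in its charging cradle, flip its wire kickstand over backwards and down until it snaps to its stop, then lift the light out. Stand it on the bench beyond the vise (on the side away from the robot), squarely facing it and with its frame about 150 mm from the middle of the vise, and finish while still holding it bolt upright by the grip with its bottom tube resting on the bench, for it would tip over if let go. Leave everything else on the bench where it is.

Things in the scene. Friction and masses are not known exactly. Their poses are not given: they have to be found in the camera images.
- lamp: Portable LED work light, 0.7 to 0.95 kg, 204 mm wide (its y), 184 mm tall: frame of 14 mm round tube around a finned head 36 mm thick, 46 to 130 mm up. Origin: underside of the bottom tube, middle. z up the frame; the white LED face looks to -x, its back is +x. Cannot balance: let go on the bench it falls on its face or drops back 15 degrees onto its kickstand.
- lamp_grip (a point): Centre of the black rubber grip on the light's top tube, 171 mm above its underside: 22 mm thick (light's x), 110 mm long (y), 26 mm high. Pinched from above across its thickness once the kickstand is out of the way; 60 N of grip holds it well.
- stand (a joint): Kickstand angle (rad): a wire bail on two side hubs, coil spring on one side, axis along the light's y, 100 mm above its underside. 0: folded up over the grip. At q its bar is 115*sin(q) mm behind (+x) and 115*cos(q) mm above the hubs; stop at 2.2. Over-centre spring, dead point near 1.0: up to 3 N at the bar holds it folded, past the dead point it snaps to the stop.
- stand_bar (a point): Middle of the kickstand's cross bar: rubber sleeve 14 mm thick, 140 mm long, on a bar 226 mm wide, parallel to the light's y. Folded, it stands over the grip with 24 mm free between. Down, with the light upright, it is 93 mm behind and 32 mm above the light's underside, clear of the bench.
- cradle: Charging cradle, fixed: base 100 x 240 x 12 mm, a trough 19 mm wide between lips 52 mm high, with corner posts 92 mm high before and behind the light's side tubes. Origin: centre of its underside. The light stands loose in the trough with 2 mm of play, underside 12 mm above the bench, facing the cradle's -x (roughly the robot); it lifts straight up, by over 80 mm.
- vise: Setter's ball vise, fixed: steel ball in a rubber ring 112 mm across, jaws on top at 114 mm, a gold ring upright in them to 138 mm. Origin: centre of its underside, z up; -x looks roughly to the robot, +x is the far side, where the bench is clear for 270 mm over the light's width.
- ring_a: Bystander: gold-coloured finger ring lying flat, 22 mm across, origin underneath
- ring_b: Bystander: gold-coloured finger ring lying flat, 20 mm across, origin underneath
- caliper: Bystander: digital caliper lying flat, steel beam 190 mm long along its x, dark display unit, 13 mm high; origin underneath
- handpiece: Bystander: pendant-motor handpiece, black cylinder 28 mm thick and 128 mm long, lying along its x; origin underneath
- flux_jar: Bystander: dark screw-top jar, 68 mm across, 95 mm high; origin underneath
- tool_cup: Bystander: amber cup of hand tools, 80 mm across, tools to 165 mm high; origin underneath
- wheel_box: Bystander: clear open box of polishing wheels, 110 x 85 x 42 mm; origin underneath
- table: The wooden bench top, at height 0.
Mind the look-alikes: they are no part of the job. What is shaped like the vise but blue or pink is not meant.

How it is judged:
By the outcome, as a careful person would: the job done as asked, in the order asked, and still so for the second after the job is handed in, while the arm keeps its last pose, push and grip.
It also fails if it takes over 56 s, if anything falls off the work surface, if the arm or the gripper's body presses on something with over 40 N, if the wrist force passes 120 N, or if a joint passes its speed limit or range.

## Working session

There is one attempt and no reset: what is moved stays moved. The work goes in short steps, Python scripts to look and compute and a tool call to move; the robot and the scene stay as the last step left them, time stands still between calls to the robot, and variables do not carry over. Pictures are saved under pics/ and viewed, at most 10 in all, crops included, and the job is handed in when it is done.

Besides the shell and the picture viewer there is one more tool, called after "Request:" as name(argument=value, ...) on one line, values as JSON. carry_out: Moves the arm, as the interface text tells. Its arguments: {"type":"object","properties":{"grip":{"type":"array","items":{"type":"number"}},"dp":{"type":"array","items":{"type":"array","items":{"type":"number"}}},"spin":{"type":"array","items":{"type":"number"}},"newtons":{"type":"number"}},"required":["grip","dp","spin"]}

```bash
mkdir -p pics; ls; cat > h.py <<'E'
from plant import env
import numpy as np, cv2
from scipy.spatial.transform import Rotation as R
def cap(n,save=None):
    s=env.read_state(); c=env.capture(n); K=np.array(c["intrinsics"])
    if n=="wrist":
        q=s["ee_rot"]; T=np.eye(4); T[:3,:3]=R.from_quat([q[1],q[2],q[3],q[0]]).as_matrix(); T[:3,3]=s["tcp_pos"]
        E=T@np.array(c["mount"])
    else: E=np.array(c["extrinsics"])
    if save: cv2.imwrite("pics/"+save,c["image"])
    return c["image"],K,E
def ray(K,E,p):
    d=E[:3,:3]@np.linalg.solve(K,[p[0],p[1],1.]); return E[:3,3],d/np.linalg.norm(d)
def atz(K,E,p,z):
    o,d=ray(K,E,p); return o+d*(z-o[2])/d[2]
def proj(K,E,P):
    P=np.atleast_2d(P); c=(P-E[:3,3])@E[:3,:3]; u=c@K.T; return u[:,:2]/u[:,2:]
E
python3 - <<'E'
from h import *
print(env.read_state())
for n in ("side","top"):
    im,K,E=cap(n,n+"0.png"); print(n,K.round(1).tolist(),E.round(3).tolist())
    for t in ("lamp","lamp_grip","stand_bar","cradle","vise","flux_jar","tool_cup","wheel_box","caliper","handpiece"):
        print(t,[(round(r["score"],2),np.round(r["position"]).tolist(),int(r["pixels"].sum()),atz(K,E,r["position"],0)[:2].round().tolist()) for r in env.regions_of(n,t)][:5])
E
```

```text
pics
{'clock': 0.0, 'joints': array([-1.25746407e+00,  2.07405693e-01,  1.54300071e+00,  1.54859095e-05,
        1.39350405e+00, -1.50512315e-01]), 'joint_velocities': array([-2.09941987e-03, -1.58175395e-04, -1.12266862e-03,  1.07127513e-03,
        5.99018900e-05,  1.99719408e-04]), 'joint_torque': array([ 2.19329173e-03, -3.83028781e+01, -2.91600931e+01, -5.32664251e-05,
        1.03015266e-02, -6.57039308e-06]), 'tcp_pos': array([ 257.00761857, -513.54394984,  248.81167428]), 'ee_rot': array([-1.15568096e-03,  9.73226020e-01,  2.29847275e-01, -8.66470398e-05]), 'wrist_force': array([-0.37760977, -0.09854705,  0.20976771]), 'ft_torque': array([-0.00611137, -0.06707064, -0.03611114]), 'grip_force': 0.0, 'finger_gap': 85.32271853826175}
side [[518.6, 0.0, 274.1], [0.0, 518.6, 211.1], [0.0, 0.0, 1.0]] [[-0.804, -0.429, 0.411, -34.678], [-0.594, 0.585, -0.552, 824.048], [-0.004, -0.688, -0.726, 1199.783], [0.0, 0.0, 0.0, 1.0]]
lamp [(0.73, [271.0, 284.0], 2171, [482.0, 144.0]), (0.63, [270.0, 259.0], 436, [538.0, 76.0])]
lamp_grip [(0.74, [270.0, 287.0], 1884, [479.0, 153.0])]
stand_b
[... 967 characters left out ...]
, 236.0], 1045, [466.0, -245.0]), (0.42, [434.0, 224.0], 804, [508.0, -484.0])]
stand_bar [(0.66, [199.0, 241.0], 532, [447.0, 248.0])]
cradle [(0.55, [214.0, 248.0], 1442, [425.0, 201.0])]
vise [(0.7, [414.0, 272.0], 1125, [358.0, -416.0]), (0.65, [358.0, 238.0], 990, [461.0, -243.0]), (0.64, [372.0, 293.0], 1099, [293.0, -284.0])]
flux_jar [(0.58, [292.0, 130.0], 505, [803.0, -39.0])]
tool_cup [(0.77, [438.0, 224.0], 788, [508.0, -496.0])]
wheel_box [(0.7, [110.0, 218.0], 1194, [513.0, 522.0])]
caliper [(0.9, [283.0, 195.0], 600, [593.0, -11.0]), (0.22, [202.0, 245.0], 1338, [434.0, 236.0])]
handpiece [(0.75, [281.0, 261.0], 371, [388.0, -5.0]), (0.5, [200.0, 247.0], 1508, [428.0, 245.0])]
```

```bash
python3 - <<'E'
import cv2,numpy as np
a=cv2.imread("pics/top0.png");b=cv2.imread("pics/side0.png")
cv2.imwrite("pics/m.png",np.hstack([cv2.resize(a[90:350,80:500],(800,495))]))
cv2.imwrite("pics/n.png",cv2.resize(b[120:420,120:440],(640,600),interpolation=cv2.INTER_CUBIC))
E
```

```text
(no output)
```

View pics/m.png

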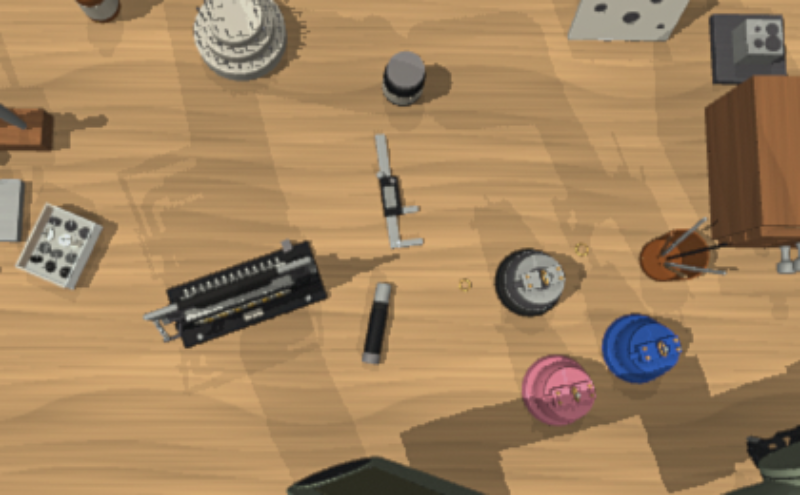

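View pics/n.png

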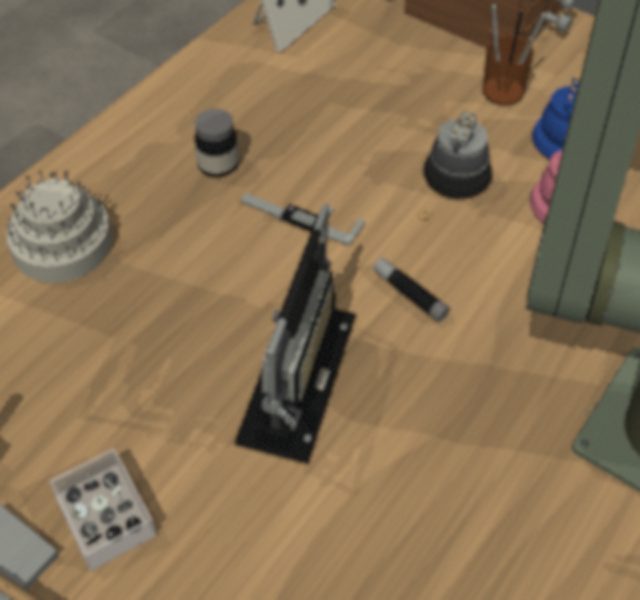

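The grey vise is at top px (358,238). Its look-alikes are blue (414,272) and pink (372,293). The white cake-like stand and the box aren't relevant. The light stands in the black cradle at about (208,245), folded. Next I measure more exactly.

```bash
python3 - <<'E'
from h import *
im,K,E=cap("top")
f=lambda x,y:(80+x/1.905,90+y/1.905)
C=[atz(K,E,f(*p),12)[:2] for p in((183,347),(327,297),(308,242),(165,285))]
print(np.round(C))
for a,b in((0,1),(3,2),(0,3),(1,2)): d=C[b]-C[a];print(np.linalg.norm(d).round(),np.degrees(np.arctan2(d[1],d[0])).round(1))
s=env.read_state();c=env.capture("wrist");print(np.array(c["mount"]).round(3).tolist(),np.array(c["intrinsics"])[0].round())
big=cv2.resize(im[205:285,140:270],(780,480),interpolation=cv2.INTER_CUBIC);v=cv2.resize(im[205:265,325:405],(800,600),interpolation=cv2.INTER_CUBIC)
cv2.imwrite("pics/lampcrop.png",big);cv2.imwrite("pics/visecrop.png",v)
env.regions_of
E
```

```text
[[352. 311.]
 [433.  85.]
 [521. 117.]
 [450. 343.]]
240.0 -70.3
237.0 -72.4
103.0 18.5
94.0 20.0
[[0.001, -0.952, -0.306, 78.437], [1.0, 0.001, -0.001, -0.545], [0.001, -0.306, 0.952, -123.306], [0.0, 0.0, 0.0, 1.0]] [310.   0. 277.]
```

View pics/lampcrop.png

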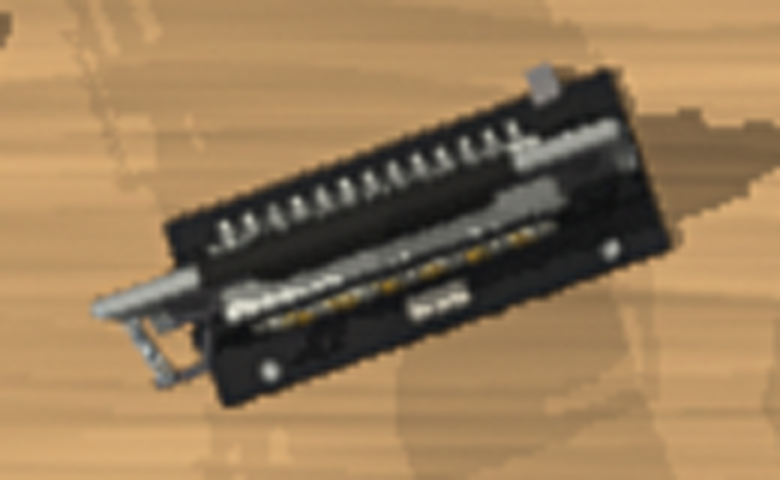

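The crop shows the folded light in its cradle: the bar runs (95,308)–(620,128) and the base corners are (225,407), (672,245), (612,70) and (165,220).

```bash
python3 - <<'E'
from h import *
from scipy.optimize import least_squares
im,K,E=cap("top")
f=lambda p:(140+(p[0]+.5)/6-.5,205+(p[1]+.5)/6-.5)
px=np.array([f(p) for p in((225,407),(672,245),(612,70),(165,220))])
L=np.array([[-50,120,12],[-50,-120,12],[50,-120,12],[50,120,12.]])
def W(v): 
    r=R.from_euler("z",v[2]).as_matrix(); return L@r.T+[v[0],v[1],0]
s=least_squares(lambda v:(proj(K,E,W(v))-px).ravel(),[439,214,.33]);print(s.x,np.degrees(s.x[2]),s.fun.round(2))
b=[atz(K,E,f(p),227)[:2] for p in((95,308),(620,128))];d=b[1]-b[0];print(b,np.linalg.norm(d),np.degrees(np.arctan2(d[1],d[0]))+90,(b[0]+b[1])/2)
E
```

```text
[4.38568046e+02 2.12914316e+02 3.47968145e-01] 19.937106102687988 [-0.39  0.27  0.74  0.66  0.1  -0.97 -0.43 -0.01]
[array([394.21545401, 321.14258864]), array([472.48786278, 102.32204225])] 232.39836810827703 19.68219940023215 [433.3516584  211.73231544]
```

View pics/visecrop.png

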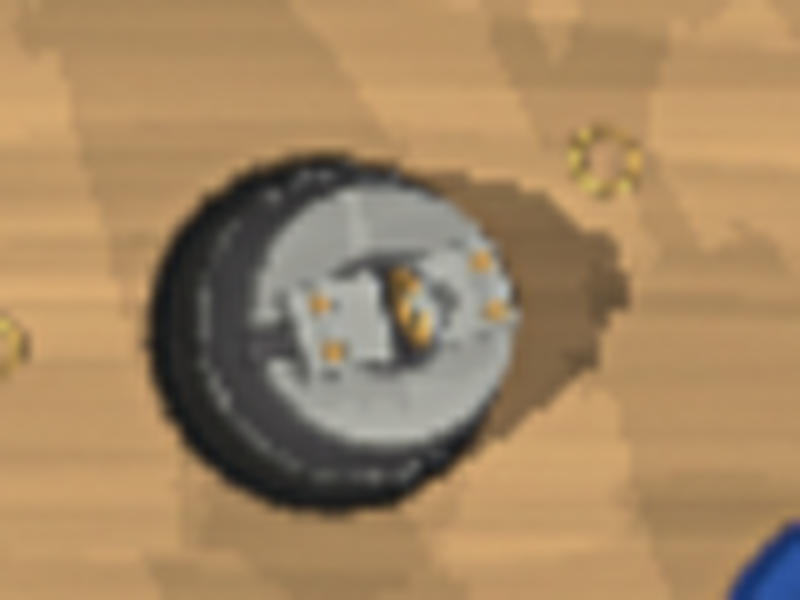

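Grey vise confirmed: the ring is upright in the jaws, the jaw line gives a yaw of about 15°, and ring_b lies at crop px (605,160). Moving to a pose in front of the light with fingers closed.

Units first: shifts go in shares of 100 cm and turns go in shares of 90 degrees. So -57.7 cm / 100 = -0.577, 42 cm / 100 = 0.42, -1.454 rad / 1.5708 = -0.9256.

Request:
carry_out(grip=[0,0,0,0,0,0,0,0,0,0,0,0], dp=[[0.309,-0.253,-0.08],[0.309,-0.253,-0.08],[0.309,-0.253,-0.08],[0.309,-0.253,-0.08],[0.309,-0.253,-0.08],[0.309,-0.253,-0.08],[0.42,-0.577,-0.08],[0.42,-0.577,-0.08],[0.42,-0.577,-0.08],[0.42,-0.577,-0.08],[0.42,-0.577,-0.08],[0.42,-0.577,-0.08]], spin=[-0.9256,-0.9256,-0.9256,-0.9256,-0.9256,-0.9256,-0.9256,-0.9256,-0.9256,-0.9256,-0.9256,-0.9256])

```text
clock: 2.75
tcp_pos: [374.2, 191.8, 330.5]
ee_rot: [0.001, 0.574, 0.819, 0.001]
wrist_force: [0.4, -0.5, 0.6]
finger_gap: 0.4
grip_force: 0.0
```

```bash
python3 - <<'E'
from h import *
im,K,E=cap("wrist","w1.png")
x=np.array([np.cos(.348),np.sin(.348),0]);y=np.array([-x[1],x[0],0]);o=np.array([438.6,212.9,12])
for t in("stand_bar","lamp_grip"):
    for r in env.regions_of("wrist",t)[:2]:
        P=np.argwhere(r["pixels"])[:,::-1].astype(float)
        print(t,r["score"],r["position"],P.min(0),P.max(0),atz(K,E,r["position"],227 if t[0]=='s' else 196))
for n,P in dict(bar=o+y*np.array([[70],[-70]])+[0,0,215],grip=o+y*np.array([[55],[-55]])+[0,0,184]).items(): 
    for p in proj(K,E,P): cv2.circle(im,tuple(int(v) for v in p),3,(0,0,255),-1)
Lc=np.array([o-[0,0,0]+a*50*x+b*120*y for a in(-1,1) for b in(-1,1)])
for p in proj(K,E,Lc): cv2.circle(im,tuple(int(v) for v in p),3,(255,0,255),-1)
cv2.imwrite("pics/w1b.png",im)
E
```

```text
stand_bar 0.65 [476.1, 6.3] [455.   0.] [502.  21.] [445.16017367 367.54263617 227.        ]
lamp_grip 0.68 [344.9, 169.7] [308.  48.] [379. 301.] [417.52647566 239.68818296 196.        ]
lamp_grip 0.61 [477.2, 6.5] [454.   0.] [503.  21.] [459.34770606 381.60619106 196.        ]
```

View pics/w1b.png

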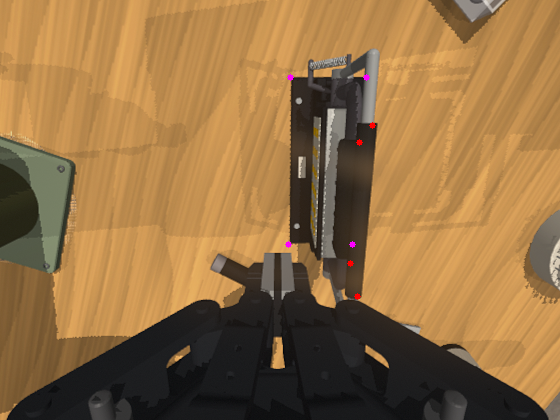

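The wrist view shows the folded bar with its sleeve at (365,125)–(357,297). The overlay sits about 3 mm too far back, and the cradle corners match. Now I descend in front of the bar and push.

Request:
carry_out(grip=[0,0,0,0,0,0,0,0,0,0,0], dp=[[-0.002,0.023,0.05],[-0.002,0.023,0.103],[-0.002,0.023,0.103],[-0.002,0.032,0.103],[-0.002,0.043,0.103],[-0.002,0.052,0.103],[-0.002,0.062,0.104],[-0.002,0.072,0.104],[-0.002,0.082,0.105],[-0.002,0.09,0.106],[-0.002,0.098,0.108]], spin=[0,0,0,0,0,0,0,0,0,0,0])

```text
clock: 4.28
tcp_pos: [467.0, 221.0, 220.6]
ee_rot: [-0.001, 0.574, 0.819, -0.001]
wrist_force: [-3.5, -1.0, -1.9]
finger_gap: 0.0
grip_force: 1.7
```

In the tool's units: 7.3 cm / 100 = 0.073, 1.7 cm / 100 = 0.017.

Request:
carry_out(grip=[0,0,0,0,0,0,0,0,0,0,0], dp=[[0,0.007,0.006],[0,0.014,0.011],[0,0.021,0.017],[0,0.027,0.023],[0,0.034,0.031],[0,0.041,0.041],[0,0.046,0.05],[0,0.05,0.058],[0,0.054,0.066],[0,0.056,0.073],[0,0.056,0.073]], spin=[0,0,0,0,0,0,0,0,0,0,0])

```text
clock: 5.65
tcp_pos: [519.8, 240.1, 148.2]
ee_rot: [-0.0, 0.574, 0.819, -0.001]
wrist_force: [-0.2, 0.3, 1.0]
finger_gap: 0.2
grip_force: 0.0
```

In the tool's units: -16 cm / 100 = -0.16, -8.9 cm / 100 = -0.089.

Request:
carry_out(grip=[0,0,0,6,6,6,6], dp=[[0,0,-0.06],[0,0,-0.12],[0,-0.03,-0.16],[0,-0.089,-0.16],[0,-0.089,-0.16],[0,-0.089,-0.16],[0,-0.089,-0.16]], spin=[0,0,0,0,0,0,0])

```text
clock: 6.52
tcp_pos: [437.8, 210.2, 309.5]
ee_rot: [0.0, 0.574, 0.819, 0.001]
wrist_force: [-0.0, 0.1, 0.4]
finger_gap: 60.0
grip_force: 0.0
```

```bash
python3 - <<'E'
from h import *
im,K,E=cap("wrist","w2.png")
s=env.read_state();print(s["tcp_pos"],s["ee_rot"],s["finger_gap"])
for r in env.regions_of("wrist","lamp_grip")[:2]:
    P=np.argwhere(r["pixels"])[:,::-1].astype(float); print(r["score"],r["position"],P.min(0),P.max(0),atz(K,E,r["position"],196))
side,K2,E2=cap("side"); top,K3,E3=cap("top")
im=im[:300]
a=np.hstack([cv2.resize(side[210:370,190:350],(400,400),interpolation=2),cv2.resize(top[180:300,140:260],(400,400),interpolation=2)])
cv2.imwrite("pics/f.png",a); 
E
```

```text
[437.74669821 210.19750488 309.27989046] [2.31002874e-04 5.74464225e-01 8.18529595e-01 3.22122216e-04] 60.15585266812057
0.89 [289.2, 169.4] [248.  51.] [361. 297.] [434.90708888 245.79799679 196.        ]
```

View pics/w2.png

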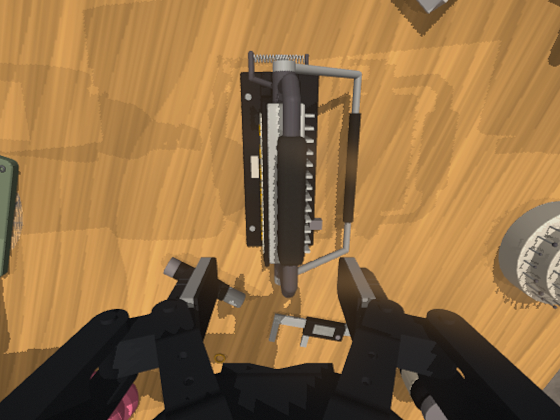

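View pics/f.png

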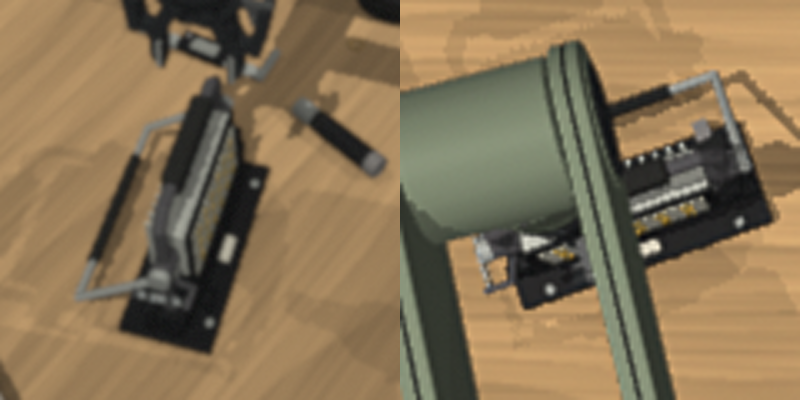

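The stand is down behind the light: the bar is at wrist px (352,168), and the grip runs (291,138)–(290,263), clear from above. Checking the stop angle and the grip centre.

```bash
python3 - <<'E'
from h import *
im,K,E=cap("wrist")
x=np.array([np.cos(.348),np.sin(.348),0]);y=np.array([-x[1],x[0],0]);o=np.array([438.6,212.9,12])
a,b=[atz(K,E,p,193) for p in((291,138),(290,263))]
for P in(a,b,(a+b)/2): print("grip lamp xy",((P-o)@x).round(1),((P-o)@y).round(1))
d=a-b;print("yaw",np.degrees(np.arctan2(-d[0],d[1])).round(2))
for q in(1.9,2.05,2.2): print(q,proj(K,E,o-3*x+y*((a+b)/2-o).dot(y)+x*115*np.sin(q)+[0,0,100+115*np.cos(q)]).round(1))
_,K,E=cap("top")
s=lambda u,v:np.array([325+(u+.5)/10-.5,205+(v+.5)/10-.5])
J=[atz(K,E,s(*p),114)[:2] for p in((320,303),(333,352),(482,262),(497,310))]
print("vise jaws",np.mean(J,0)); d=(J[2]+J[3]-J[0]-J[1]); print(np.degrees(np.arctan2(d[1],d[0]))+90)
for z in (30,):
  print("ring tube ctr",atz(K,E,s(330,332),z))
E
```

```text
grip lamp xy 8.2 55.8
grip lamp xy 8.7 -49.3
grip lamp xy 8.5 3.2
yaw 20.22
1.9 [[369.7 174.9]]
2.05 [[360.5 172.2]]
2.2 [[350.3 170. ]]
vise jaws [ 460.88751007 -239.28459892]
14.684806932776496
ring tube ctr [ 459.70171313 -235.35263392   30.        ]
```

The stand is at its stop: px 352 seen against 350 predicted for q = 2.2. The light leans back slightly in its play, so closing around the cradle's centre plane will set it upright.

In the tool's units: 12.6 cm / 100 = 0.126, 0.25 cm / 100 = 0.0025.

Request:
carry_out(grip=[7,7,7,7,1.5,1.5,1.5,1.5,1.5,1.5], dp=[[0.004,0.0025,0.04],[0.004,0.0025,0.08],[0.004,0.0025,0.126],[0.004,0.0025,0.126],[0.004,0.0025,0.126],[0.004,0.0025,0.126],[0.004,0.0025,0.126],[0.004,0.0025,0.126],[0.004,0.0025,0.126],[0.004,0.0025,0.126]], spin=[0,0,0,0,0,0,0,0,0,0], newtons=30)

```text
clock: 8.07
tcp_pos: [439.1, 214.9, 185.7]
ee_rot: [0.001, 0.574, 0.819, 0.002]
wrist_force: [0.5, -0.2, 5.8]
finger_gap: 21.7
grip_force: 29.1
```

Request:
carry_out(grip=[1.5,1.5,1.5,1.5], dp=[[0,0,0],[0,0,0],[0,0,0],[0,0,0]], spin=[0,0,0,0], newtons=70)

```text
clock: 8.57
tcp_pos: [439.1, 214.9, 185.8]
ee_rot: [0.001, 0.574, 0.819, 0.002]
wrist_force: [-0.6, 0.4, 7.3]
finger_gap: 21.1
grip_force: 69.4
```

In the tool's units: -19 cm / 100 = -0.19, -17 cm / 100 = -0.17.

Request:
carry_out(grip=[1.5,1.5,1.5,1.5,1.5,1.5,1.5,1.5,1.5,1.5], dp=[[0,0,-0.005],[0,0,-0.015],[0,0,-0.03],[0,0,-0.05],[0,0,-0.08],[0,0,-0.11],[0,0,-0.14],[0,0,-0.17],[0,0,-0.19],[0,0,-0.19]], spin=[0,0,0,0,0,0,0,0,0,0])

```text
clock: 9.82
tcp_pos: [437.3, 214.5, 373.2]
ee_rot: [-0.0, 0.574, 0.819, -0.0]
wrist_force: [-0.0, -0.7, -8.5]
finger_gap: 20.6
grip_force: 71.1
```

```bash
python3 - <<'E'
from h import *
s=env.read_state();print(s["tcp_pos"],s["ee_rot"],s["wrist_force"],s["ft_torque"],s["finger_gap"],s["joints"])
side,K2,E2=cap("side","s3.png"); im,K,E=cap("wrist","w3.png")
T=s["tcp_pos"];x=np.array([np.cos(.349),np.sin(.349),0]);y=np.array([-x[1],x[0],0])
P=np.array([T+x*a+y*b+[0,0,c-171] for a,b,c in((0,102,7),(0,-102,7),(93,113,32),(93,-113,32),(0,95,171),(0,-95,171))])
for I,k,e in((side,K2,E2),(im,K,E)):
    for p in proj(k,e,P): cv2.circle(I,tuple(int(v) for v in p),2,(0,0,255),-1)
cv2.imwrite("pics/g.png",np.hstack([cv2.resize(side[120:400,150:430],(400,400)),cv2.resize(im,(400,400))]))
E
```

```text
[437.25839712 214.45168843 373.21877078] [-2.38827318e-05  5.74448683e-01  8.18540597e-01 -2.84234855e-05] [-0.02254694 -0.74564307 -8.52203934] [-0.09594809  0.0381318  -0.01022565] 20.62998136169675 [ 2.78040796e-01 -5.42384203e-02  1.57007160e+00  1.33691484e-06
  1.62583372e+00 -6.88945529e-02]
```

View pics/g.png

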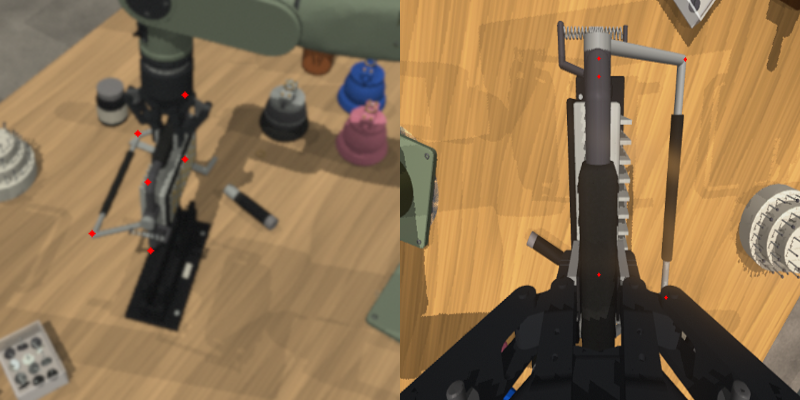

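The light is out, upright in the grip, and the model points match at the stand corner (685,60). Carrying it over to beyond the vise.

In the tool's units: -44.7 cm / 100 = -0.447, -44 cm / 100 = -0.44, 0.092 rad / 1.5708 = 0.0586.

Request:
carry_out(grip=[1.5,1.5,1.5,1.5,1.5,1.5,1.5,1.5,1.5,1.5,1.5,1.5], dp=[[-0.02,0.001,0],[-0.05,0.002,0],[-0.09,0.004,0],[-0.14,0.005,0],[-0.19,0.007,0],[-0.24,0.009,0],[-0.29,0.011,0],[-0.34,0.013,0],[-0.385,0.015,0],[-0.42,0.016,0],[-0.44,0.017,0],[-0.447,0.017,0]], spin=[0.0064,0.0127,0.0191,0.0255,0.0318,0.0382,0.0446,0.0509,0.0573,0.0586,0.0586,0.0586])

```text
clock: 11.42
tcp_pos: [605.1, -200.4, 370.8]
ee_rot: [-0.002, 0.612, 0.791, -0.0]
wrist_force: [0.2, 0.5, -8.3]
finger_gap: 21.2
grip_force: 71.1
```

```bash
python3 - <<'E'
from h import *
s=env.read_state();print(s["tcp_pos"],s["ee_rot"],s["wrist_force"],s["ft_torque"])
im,K,E=cap("wrist","w4.png"); C={}
for n in("wrist","side","top"):
    i,k,e=cap(n,"v_"+n+".png"); C[n]=(k,e)
    for r in env.regions_of(n,"vise")[:4]:
        m=r["pixels"]; P=np.argwhere(m)[:,::-1]; print(n,round(r["score"],2),r["position"],P.min(0),P.max(0),i[m].mean(0).round(),atz(k,e,r["position"],60)[:2].round(1))
yaw=np.radians(14.7);a=np.linspace(0,2*np.pi,60);o=np.array([460,-238,0])
w,k,e=im,K,E
# model contour boxes for vise disc z 0..40 r56, jaws
for z,rr in((0,50),(20,56),(40,56)):
    for p in proj(k,e,o+np.c_[rr*np.cos(a),rr*np.sin(a),0*a+z]).astype(int): cv2.circle(w,tuple(map(int,p)),1,(0,0,255),-1)
T=np.array([o+[0,0,114],o+[0,0,138]])
for p in proj(k,e,T).astype(int): cv2.circle(w,tuple(map(int,p)),2,(0,255,0),-1)
t,k,e=cap("top")
for z,rr in((20,56),):
    for p in proj(k,e,o+np.c_[rr*np.cos(a),rr*np.sin(a),0*a+z]).astype(int): cv2.circle(t,tuple(map(int,p)),0,(0,0,255),-1)
cv2.imwrite("pics/h.png",np.hstack([w[:,:400],cv2.resize(t[170:290,300:420],(400,420),interpolation=0)]))
E
```

```text
[ 605.13897216 -200.35507186  370.83060904] [-2.12205595e-03  6.11727586e-01  7.91065623e-01 -1.95765774e-04] [ 0.19085977  0.51651318 -8.25592126] [-0.03151215  0.06316339 -0.03590012]
wrist 0.84 [94.2, 253.7] [ 51 213] [139 294] [104.  53.  29.] [ 364.3 -401.7]
wrist 0.7 [55.8, 164.0] [  2 124] [108 197] [ 81.  70. 137.] [ 300.8 -274.3]
wrist 0.66 [177.8, 162.8] [137 126] [218 199] [101. 112. 120.] [ 467.3 -229.1]
side 0.78 [351.0, 199.9] [332 177] [365 218] [73. 78. 79.] [ 446.9 -221.2]
side 0.42 [389.1, 219.0] [385 214] [390 226] [ 90.  88. 132.] [ 314.3 -219.1]
top 0.6 [386.7, 296.7] [382 285] [392 309] [101.  93. 153.] [ 287.  -310.5]
```

View pics/h.png

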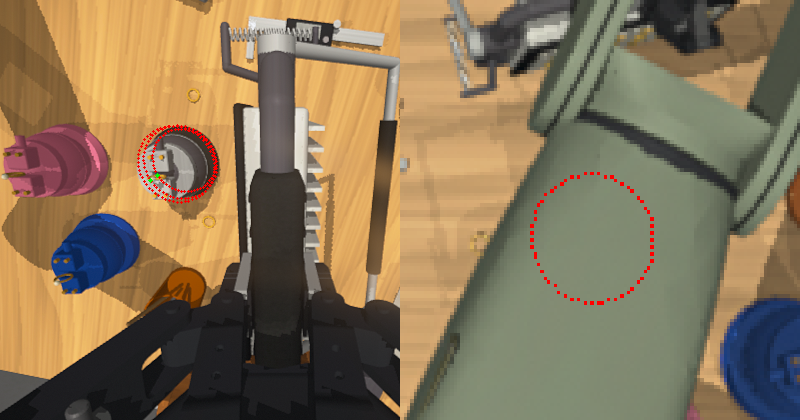

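The wrist overlay shows the vise model circles fitting the grey vise at (178,163), so its centre is about (460,-238). Lowering.

In the tool's units: 18.8 cm / 100 = 0.188, 18.5 cm / 100 = 0.185.

Request:
carry_out(grip=[1.5,1.5,1.5,1.5,1.5,1.5,1.5,1.5,1.5], dp=[[0,0,0.02],[0,0,0.05],[0,0,0.085],[0,0,0.12],[0,0,0.15],[0,0,0.175],[0,0,0.185],[0,0,0.188],[0,0,0.188]], spin=[0,0,0,0,0,0,0,0,0])

```text
clock: 12.95
tcp_pos: [606.3, -200.3, 186.4]
ee_rot: [0.001, 0.611, 0.791, 0.0]
wrist_force: [0.2, -0.8, -8.1]
finger_gap: 21.0
grip_force: 71.1
```

In the tool's units: 0.6 cm / 100 = 0.006, 0.4 cm / 100 = 0.004.

Request:
carry_out(grip=[1.5,1.5,1.5,1.5], dp=[[0,0,0.002],[0,0,0.004],[0,0,0.006],[0,0,0.006]], spin=[0,0,0,0])

```text
clock: 13.45
tcp_pos: [605.3, -199.9, 178.6]
ee_rot: [-0.0, 0.611, 0.791, -0.0]
wrist_force: [-0.0, 0.5, -8.2]
finger_gap: 20.7
grip_force: 71.1
```

In the tool's units: 0.5 cm / 100 = 0.005, 0.4 cm / 100 = 0.004.

Request:
carry_out(grip=[1.5,1.5,1.5,1.5], dp=[[0,0,0.002],[0,0,0.004],[0,0,0.005],[0,0,0.005]], spin=[0,0,0,0])

```text
clock: 13.95
tcp_pos: [605.5, -200.1, 174.1]
ee_rot: [-0.0, 0.611, 0.791, 0.0]
wrist_force: [-0.6, 0.4, -6.4]
finger_gap: 21.3
grip_force: 71.2
```

In the tool's units: 0.2 cm / 100 = 0.002, 0.1 cm / 100 = 0.001.

Request:
carry_out(grip=[1.5,1.5,1.5], dp=[[0,0,0.001],[0,0,0.002],[0,0,0.002]], spin=[0,0,0])

```text
clock: 14.32
tcp_pos: [606.0, -200.0, 174.0]
ee_rot: [0.001, 0.611, 0.791, 0.0]
wrist_force: [-4.5, 3.7, 6.2]
finger_gap: 20.7
grip_force: 73.2
```

```bash
python3 - <<'E'
from h import *
s=env.read_state();print(s["tcp_pos"],s["wrist_force"],s["ft_torque"])
yaw=np.radians(14.7);x=np.array([np.cos(yaw),np.sin(yaw),0]);y=np.array([-x[1],x[0],0])
o=s["tcp_pos"]*[1,1,0]
L=[(0,y0,z) for y0 in np.linspace(-95,95,25) for z in(0,)]+[(93,b,32) for b in np.linspace(-113,113,25)]
P=np.array([o+a*x+b*y+[0,0,c] for a,b,c in L])
V=np.array([460,-238,0]);t=np.linspace(0,6.28,60)
P=np.vstack([P,V+np.c_[56*np.cos(t),56*np.sin(t),0*t+25]])
out=[]
for n in("side","wrist"):
    i,k,e=cap(n,"e_"+n+".png")
    for p in proj(k,e,P): cv2.circle(i,tuple(int(round(v)) for v in p),0,(0,0,255),-1)
    out.append(i)
cv2.imwrite("pics/e.png",np.hstack([cv2.resize(out[0][90:270,220:400],(400,400),interpolation=2),cv2.resize(out[1][:,:420],(400,400))]))
E
```

```text
[ 605.97391829 -200.01194936  174.01367033] [-4.47983557  3.72753671  6.22105492] [0.46853133 1.18694061 0.00341944]
```

View pics/e.png

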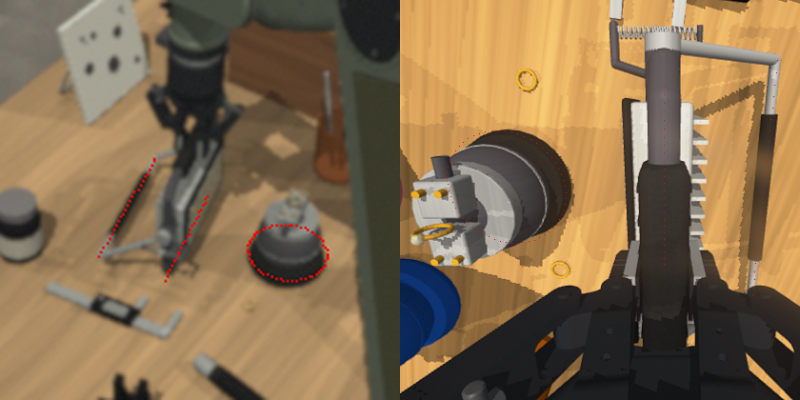

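In the tool's units: -0.1 cm / 100 = -0.001.

Request:
carry_out(grip=[1.5,1.5], dp=[[0,0,-0.001],[0,0,-0.001]], spin=[0,0])

```text
clock: 14.68
tcp_pos: [605.9, -200.1, 174.0]
ee_rot: [0.001, 0.611, 0.791, 0.0]
wrist_force: [-3.1, 3.9, 5.3]
finger_gap: 20.6
grip_force: 73.1
```

```bash
python3 - <<'E'
from h import *
s=env.read_state();print(s["clock"],s["tcp_pos"],s["wrist_force"],s["ft_torque"])
yaw=np.radians(14.7+0.0)
def L(a,b,c,t,h): # lamp point -> world, tilted t deg (top back +) about grip centre, tcp at lamp height h
    v=R.from_euler("y",t,degrees=True).apply([a,b,c-h]); v=R.from_euler("z",yaw).apply(v); return s["tcp_pos"]+v
for n in("wrist","side"):
    i,k,e=cap(n,"t_"+n+".png")
    for r in env.regions_of(n,"stand_bar")[:2]:
        m=r["pixels"];P=np.argwhere(m)[:,::-1].astype(float);print(n,round(r["score"],2),"pos",r["position"],P.min(0),P.max(0))
        (c,sz,an)=cv2.minAreaRect(P.astype(np.float32));print("rect",np.round(c,1),np.round(sz,1))
    for h in(171,174):
      for t in(-4,-2,0,2,4): print(h,t,"bar",proj(k,e,L(93,0,32,t,h)).round(1).tolist(),"corner",proj(k,e,L(93,113,32,t,h)).round(1).tolist(),"foot",proj(k,e,L(-7,95,7,t,h)).round(1).tolist())
    for t in ("lamp","vise"):
        for r in env.regions_of(n,t)[:2]: print(t,round(r["score"],2),r["position"])
E
```

```text
14.675 [ 605.89197188 -200.06024903  174.03141516] [-3.12608546  3.91058689  5.30992111] [ 0.4456985   1.05538074 -0.08217357]
wrist 0.92 pos [378.8, 120.4] [257.  27.] [399. 351.]
rect [347.7 183.3] [319.2 138.1]
171 -4 bar [[395.9, 204.8]] corner [[413.4, 61.0]] foot [[282.2, 89.3]]
171 -2 bar [[389.1, 203.6]] corner [[405.3, 61.7]] foot [[275.5, 89.3]]
171 0 bar [[382.4, 202.5]] corner [[397.4, 62.3]] foot [[268.9, 89.3]]
171 2 bar [[375.8, 201.5]] corner [[389.7, 62.9]] foot [[262.3, 89.3]]
171 4 bar [[369.2, 200.6]] corner [[382.0, 63.4]] foot [[255.7, 89.2]]
174 -4 bar [[394.9, 203.8]] corner [[412.0, 61.6]] foot [[282.3, 89.5]]
174 -2 bar [[388.1, 202.6]] corner [[404.0, 62.2]] foot [[275.7, 89.5]]
174 0 bar [[381.3, 201.5]] corner [[396.0, 62.8]] foot [[269.0, 89.5]]
174 2 bar [[374.6, 200.5]] corner [[388.2, 63.4]] foot [[262.4, 89.5]]
174 4 bar [[368.0, 199.6]] corner [[380.6, 63.9]] foot [[255.7, 89.5]]
lamp 0.79 [282.6, 181.1]
vise 0.88 [93.8, 205.9]
vise 0.58 [4.0, 200.2]
side 0.64 pos [278.5, 192.2] [265. 158.] [297. 205.]
rect [288.5 185.7] [25.2 56.7]
171 -4 bar [[274.7, 178.9]] corner [[261.3, 201.8]] foot [[292.5, 213.3]]
171 -2 bar [[276.0, 180.0]] corner [[262.7, 203.0]] foot [[294.2, 213.8]]
171 0 bar [[277.4, 181.1]] corner [[264.2, 204.1]] foot [[295.9, 214.3]]
171 2 bar [[278.8, 182.2]] corner [[265.6, 205.3]] foot [[297.6, 214.7]]
171 4 bar [[280.2, 183.3]] corner [[267.1, 206.3]] foot [[299.3, 215.0]]
174 -4 bar [[274.6, 179.5]] corner [[261.3, 202.5]] foot [[292.4, 213.9]]
174 -2 bar [[276.0, 180.7]] corner [[262.7, 203.7]] foot [[294.1, 214.4]]
174 0 bar [[277.4, 181.8]] corner [[264.2, 204.8]] foot [[295.9, 214.9]]
174 2 bar [[278.8, 182.9]] corner [[265.7, 205.9]] foot [[297.6, 215.3]]
174 4 bar [[280.3, 183.9]] corner [[267.2, 207.0]] foot [[299.4, 215.7]]
lamp 0.68 [299.8, 179.2]
lamp 0.27 [291.9, 303.1]
vise 0.87 [348.0, 204.7]
```

```bash
python3 -c "
from plant import env
s=env.read_state();print(s['clock'],s['tcp_pos'],s['wrist_force'],s['grip_force']);print(env.sign_off())"
```

```text
15.075 [ 605.90272204 -200.05640953  174.00624149] [-3.063069    3.51233724  5.8157333 ] 73.14489841461182
the job is handed in; nothing more can be done
None
```

Job handed in at 15.1 s: kickstand flipped to its stop in the cradle, then the light lifted out and held upright on the bench about 150 mm beyond the grey vise, squarely facing it; the verdict was not shown.

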